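Fill the chocolate bowl from a spout carton

ROBOT

A 6-joint arm with a two-finger parallel gripper is mounted at the origin on the work surface. World frame = base frame: x ahead of the robot, y to its left, z up, the work surface at z = 0. Lengths are in m, angles in rad, forces in N, time in s.
With the tool pointing down it reaches from about 0.35 to 0.775 m from the base axis. Payload 7.3 kg.
Tool frame: the origin (TCP) lies on the mounting face of the last link; the fingertips stand 178 mm ahead of it and the grasp point (between the pads) lies 159 mm ahead of it (robot.grip_depth is the distance from the TCP to the grasp point, in m); z points along the fingers, y is the line along which they close (so a half turn about z gives the same grasp; the last joint's range is limited). The gripper opens to 92 mm and grips with 3 to 60 N. Pads are 19 mm wide; open, the fingers measure 130 mm over their backs; the gripper's body (75 mm by 190 mm) begins 47 mm behind the grasp point.
Start: joints at [-1.347, 0.342, 1.524, -0, 1.275, -0.146], TCP at [0.19, -0.49, 0.405] pointing down, gripper open.
Joint ranges: [-2.53, 2.53], [-0.77, 2.02], [0.04, 2.7], [-1, 4.14], [0.28, 2.66], [-3.11, 3.11]. Speed limits (rad/s): [2.57, 2.57, 3.14, 3.14, 3.14, 3.14].

INTERFACE

Orientations are given as [roll, pitch, yaw] about the fixed x, y, z axes, in that order (R = Rz(yaw) Ry(pitch) Rx(roll)).
In Python, from cell import observe, cams, robot, models gives the robot as it stands.
- The arm moves only by the shell command python3 -m jog 'ROWS' [FORCE]. ROWS is JSON, a list of rows, each a list of 3 entries, a list of its own where there are three numbers: the shift along the tool's x, y, z each as a share of 0.4 m, from -1 to 1, then the turn about the tool's z as a share of pi rad, from -1 to 1, then the closure, from 0 (fully open) to 1 (shut). In form: [[[x, y, z], turn, jaw], ...]. A call has 1 to 12 rows; each row is the pose to reach, as a shift and turn from the pose commanded when the call began, along the tool's axes at that moment, turning the shorter way round; what a row does not reach only later rows make up. A row lasts 1/8 s, in which the tool goes at most 62.5 mm and 10.7 degrees, less where a joint would pass 70% of its speed; a pose out of reach is approached as far as the arm can. A call with a number of a shift or a turn outside -1 to 1 is refused whole. A call with a gripper value outside its range is refused whole. The fingers move at their own pace and stop on an object; FORCE is the grip in N (left out, the last holds). Time passes only in rows, so rows that repeat a pose let the fingers close. It gives the time, the measured TCP pose, the force, the opening and the grip force at its end, in the units of the state.
- observe(): the state, without advancing time (a new reading comes with each control period).
- cams.read_camera(name): name is "scene" or "side" or "wrist"; returns the picture (400x640x3 uint8, red, green, blue); there is no depth.
- cams.camera_model(name): a dict with "camera_matrix" (3x3 intrinsics, pixels), "k1" (the pictures are not rectified: a ray, as slopes to the right and down, at radius r is drawn at 1 + k1 r^2 times it, then the intrinsics apply), "pose" (4x4, takes a point from camera to world coordinates). Camera axes: x right, y down, z forward; pixel columns grow to the right and rows downward; lengths in m; the calibration is good to about 2 mm. A picture is of the moment at which its call begins: read the wrist's pose just before it. camera_model takes no time and is no camera call; for the wrist camera it gives the pose at the moment of the call.
- robot.hand_in(): hands the job in; it is judged then, once.
Trained networks look in the newest picture that a camera, given by its name, has taken for a name from the list of things; names that differ only in an ending like _2 or _b are one class to them, and where a whole thing is asked for, a point or a joint stands for the part that bears it (a point fixed in the world has none). Each returns a list of dicts, best first, with "confidence" (0 to 1); they miss things now and then, are a little off and sometimes report something else, mostly with a low value. They report only what shows in the picture. A call takes as long as a camera call. They do not tell look-alikes from the thing itself.
- models.find_in(target, camera): "position" ([x, y, z] in m, in world coordinates, good to about 4 mm: the middle of the surface that is visible of it).
- models.pinpoint(target, camera): "position" ([x, y, z] in m, in world coordinates, good to about 4 mm: a listed point, or the origin of a listed thing).
The state is a dict: "time": time; "qpos": joint angles; "qvel": joint speeds; "joint_efforts": joint torques, N m; "tool_pos": TCP position; "tool_rot": TCP orientation; "contact_force": force on the tool from outside, world axes, zero at the start; "torque": the same for the moment, N m; "opening": finger opening in m; "grip_force": force on a finger pad.
Only numpy, scipy, OpenCV 4.12 (cv2) and the standard library are available. Lean on these libraries where they do the work, as an engineer would, in place of code of your own. Each camera call takes 0.05 s, during which the arm holds its last target. There are 200 camera calls.

TASK

Put the chocolates out for the meeting: while the carton lies flat on the desk, pull its folded metal spout fully out, then tilt the carton with the spout held low over the wooden bowl and pour all seven chocolates into it. Set the empty carton back down flat on the desk, and leave the bowl upright and the cup, stapler and pencil pot undisturbed.

Things in the scene. Friction and masses are not known exactly. Their poses are not given: they have to be found in the camera images.
- carton: Brick-shaped kraft-board sweets carton lying flat on the desk: 150 mm long (its x), 55 mm wide (its y), 80 mm high, walls 2 mm, 0.2 to 0.3 kg full. Origin: centre of its underside, z up. Its -x end is the spout end. The top is closed but for a finger notch at the spout end. Stiff enough to be gripped across its 55 mm width.
- notch (a point): Centre of the finger notch in the carton's top panel, at the top's height (80 mm): 45 mm wide (carton's y), 40 mm long (x), reaching to the spout's rim, open down into the carton, so that shut fingertips can dip in behind the rim from above and draw it outwards. The chocolates lie well below it, under 30 mm. Axes as the carton's.
- spout (a joint): Folded metal spout closing the carton's -x end: a plate 50 mm wide, 2 mm thick, hinged along its foot, 73 mm tall to the rolled rim, with thin side cheeks (48 mm apart). Rad: 0 = folded in, upright; grows as the rim swings out (-x) and down; stop at 1.2 = fully out, a chute that still rises 0.37 rad while the carton is flat, so tilt well past that. A stiff fold (0.05 N m) holds it where left.
- spout_hinge (a point): Middle of the spout's hinge line, which runs along the carton's y, 74 mm from the carton's centre towards the spout end and 3 mm above its underside. Axes as the carton's.
- spout_rim (a point): Middle of the spout's rim: top edge of its plate, 73 mm from the hinge line, rolled to the outside into a bead 8 mm in diameter and 44 mm wide (inner face smooth). Folded in, it is 76 mm above the desk, level with the carton's top, at the end of the finger notch. When pouring it is the tip of the chute. Axes: z from hinge to rim, y along the rim, x towards the plate's inner side.
- bowl: Round wooden bowl on the desk: outer rim radius 75 mm, 55 mm high, wall 4 mm, inner floor 5 mm up. Origin: centre of its underside.
- cup: Bystander: coffee cup on its saucer, one piece; saucer radius 64 mm, 70 mm high. Origin: centre of the underside.
- stapler: Bystander: black stapler, 150 mm long (x), 36 mm wide, 52 mm high. Origin: centre of the underside.
- pencil_pot: Bystander: dark steel pencil pot, radius 38 mm, 100 mm high, pencils standing in it to 190 mm. Origin: centre of the underside.
- choc0_center (a point): Centre of a round chocolate, 22 mm in diameter, 10 g; one of 7 alike that lie loose in one layer on the carton's floor.
- choc1_center (a point): Centre of a round chocolate, 22 mm in diameter, 10 g; one of 7 alike that lie loose in one layer on the carton's floor.
- choc2_center (a point): Centre of a round chocolate, 22 mm in diameter, 10 g; one of 7 alike that lie loose in one layer on the carton's floor.
- choc3_center (a point): Centre of a round chocolate, 22 mm in diameter, 10 g; one of 7 alike that lie loose in one layer on the carton's floor.
- choc4_center (a point): Centre of a round chocolate, 22 mm in diameter, 10 g; one of 7 alike that lie loose in one layer on the carton's floor.
- choc5_center (a point): Centre of a round chocolate, 22 mm in diameter, 10 g; one of 7 alike that lie loose in one layer on the carton's floor.
- choc6_center (a point): Centre of a round chocolate, 22 mm in diameter, 10 g; one of 7 alike that lie loose in one layer on the carton's floor.
Not all that is in view belongs to the job. Leave any blue or orange look-alike of the carton alone. Leave any blue look-alike of the bowl alone.

How it is judged:
On the way, in this order (a step that is already met when the one before it is completed fails the run):
1. the spout is pulled fully out (within about 0.15 rad of its stop) while the carton lies flat on the desk, all chocolates still in it (value of joint spout above 1.05 rad and angle between carton's own z axis and vertical below 0.12 rad and height (world z) of carton below 0.013 m and x of each of choc0_center, choc1_center, choc2_center, choc3_center, choc4_center, choc5_center, choc6_center in the frame of carton above -0.16 m), for 0.2 s.
2. the carton is tilted, spout end down (more than 0.4 rad), with the spout's rim over the bowl and lower than 180 mm above the desk (angle between carton's own x axis and vertical below 1.17 rad and horizontal distance between spout_rim and bowl below 0.078 m and height (world z) of spout_rim below 0.18 m), for 0.2 s.
At the end, for the whole second after the job is handed in: All seven chocolates lie in the bowl (centres within 70 mm of its axis and below 75 mm), the bowl stands upright on the desk (within 0.1 rad), and the carton lies flat on the desk right way up (tilt under 0.08 rad, underside within 8 mm of the desk), at rest (horizontal distance between each of choc0_center, choc1_center, choc2_center, choc3_center, choc4_center, choc5_center, choc6_center and bowl below 0.07 m and height (world z) of each of choc0_center, choc1_center, choc2_center, choc3_center, choc4_center, choc5_center, choc6_center below 0.075 m and angle between bowl's own z axis and vertical below 0.1 rad and height (world z) of bowl below 0.01 m and angle between carton's own z axis and vertical below 0.08 rad and height (world z) of carton below 0.008 m and linear speed of carton below 0.02 m/s); the robot touches nothing.
It fails at once if the cup is pushed more than 30 mm or tipped (distance of cup from where it was at the start of the episode above 0.03 m or angle between cup's own z axis and vertical above 0.3 rad).
It fails at once if the stapler is pushed more than 30 mm or tipped (distance of stapler from where it was at the start of the episode above 0.03 m or angle between stapler's own z axis and vertical above 0.3 rad).
It fails at once if the pencil pot is pushed more than 30 mm or tipped (distance of pencil_pot from where it was at the start of the episode above 0.03 m or angle between pencil_pot's own z axis and vertical above 0.3 rad).
It also fails if it takes over 64 s, if anything falls off the work surface, if the arm or the gripper's body presses on something with over 40 N, if the wrist force passes 120 N, or if a joint passes its speed limit or range.

## Working session

There is one attempt and no reset: what is moved stays moved. The work goes in short steps, Python scripts to look and compute and a shell command to move; the robot and the scene stay as the last step left them, time stands still between calls to the robot, and variables do not carry over. Pictures are saved under pics/ and viewed, at most 10 in all, crops included, and the job is handed in when it is done.

```bash
ls; mkdir -p pics
python3 - <<'E'
from cell import observe,cams,robot,models
import cv2
s=observe(); print(s['time'],s['tool_pos'],s['tool_rot'],s['opening'])
for c in ['scene','side']:
    im=cams.read_camera(c); cv2.imwrite(f'pics/{c}0.png',im[:,:,::-1])
    for n in ['carton','notch','spout_rim','spout_hinge','bowl','cup','stapler','pencil_pot']:
        for d in models.pinpoint(n,c)[:4]: print(c,n,[round(float(v),3) for v in d['position']],round(d['confidence'],2))
    m=cams.camera_model(c); print(m)
E
```

```text
pics
0.0 [ 0.18974232 -0.48936531  0.40402821] [-3.14003197e+00 -2.40485163e-04  3.69824324e-01] 0.09164276452561895
scene carton [0.723, 0.258, -0.001] 0.96
scene carton [0.556, 0.213, 0.001] 0.94
scene carton [0.383, 0.252, -0.0] 0.66
scene carton [0.534, -0.15, -0.002] 0.4
scene notch [0.543, 0.16, 0.081] 0.91
scene notch [0.752, 0.222, 0.076] 0.81
scene notch [0.425, 0.215, 0.076] 0.71
scene spout_rim [0.534, 0.134, 0.072] 0.54
scene spout_rim [0.436, 0.202, 0.077] 0.49
scene spout_hinge [0.766, 0.205, 0.011] 0.92
scene spout_hinge [0.536, 0.138, 0.004] 0.64
scene spout_hinge [0.44, 0.204, 0.005] 0.56
scene bowl [0.33, -0.221, 0.001] 0.63
scene cup [0.775, 0.008, -0.005] 0.74
scene stapler [0.451, -0.439, 0.0] 0.95
scene pencil_pot [0.497, 0.444, -0.0] 0.78
{'camera_matrix': array([[449.03998106,   0.        , 316.51439478],
       [  0.        , 449.03998106, 206.6737266 ],
       [  0.        ,   0.        ,   1.        ]]), 'k1': -0.0894636935360105, 'pose': array([[-0.76979026,  0.51678546, -0.37464082,  1.02725406],
       [ 0.63811659,  0.63702133, -0.43244774,  0.54958115]
[... 639 characters left out ...]
4, 0.002] 0.69
side bowl [0.533, -0.151, 0.003] 0.78
side bowl [0.325, -0.227, -0.004] 0.7
side bowl [0.538, 0.14, 0.002] 0.6
side cup [0.776, 0.005, -0.003] 0.8
side stapler [0.455, -0.433, -0.005] 0.89
side pencil_pot [0.504, 0.448, -0.0] 0.68
{'camera_matrix': array([[377.8470386 ,   0.        , 321.54296394],
       [  0.        , 377.8470386 , 200.40433457],
       [  0.        ,   0.        ,   1.        ]]), 'k1': -0.07804041240935451, 'pose': array([[-0.99156459, -0.09740683,  0.08550777,  0.42874232],
       [-0.12812496,  0.63692334, -0.76020566,  0.93855919],
       [ 0.01958733, -0.7647487 , -0.64403088,  0.89372428],
       [ 0.        ,  0.        ,  0.        ,  1.        ]])}
```

View pics/scene0.png

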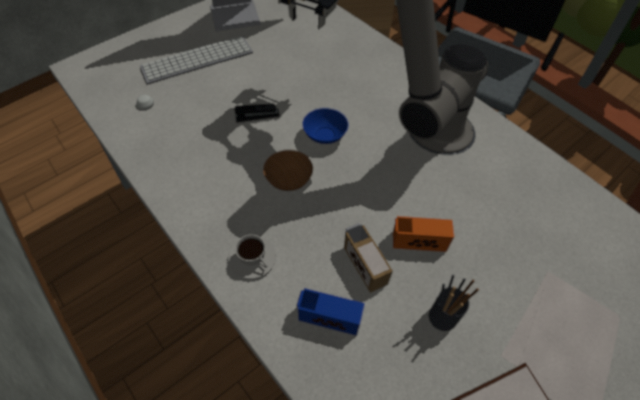

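View pics/side0.png

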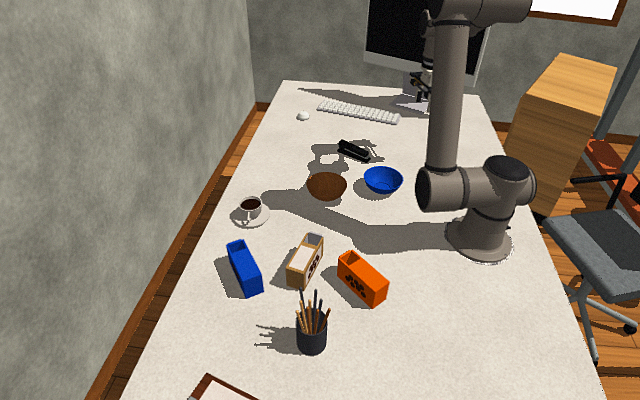

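Candidates for the carton (scene): kraft (367,257), orange (423,233) and blue (330,311). I choose the kraft one, spout end towards the bowls. For the bowl: brown wood (288,170) and blue (325,127). I choose the brown one. Next, a close crop and a helper.

```bash
cat > h.py <<'E'
import numpy as np
from cell import observe,cams,robot,models
from scipy.spatial.transform import Rotation as R
def share(p,yaw=None):
    """shares of tool shift/turn to bring TCP to world p (list of 3) with yaw"""
    s=observe(); M=R.from_euler('xyz',s['tool_rot']).as_matrix()
    d=M.T@(np.array(p)-s['tool_pos'])/0.4
    t=0 if yaw is None else -((yaw-s['tool_rot'][2]+np.pi)%(2*np.pi)-np.pi)/np.pi
    return d.round(4),round(t,4)
def pix(P,cam):
    m=cams.camera_model(cam); T=np.linalg.inv(m['pose']); c=T[:3,:3]@np.array(P)+T[:3,3]
    x,y=c[:2]/c[2]; k=1+m['k1']*(x*x+y*y); K=m['camera_matrix']
    return np.array([K[0,0]*x*k+K[0,2],K[1,1]*y*k+K[1,2]]).round(1)
def near(n,cam,p,r=0.06):
    return [(np.array(d['position']).round(4),round(d['confidence'],2)) for d in models.pinpoint(n,cam) if np.hypot(*(np.array(d['position'])[:2]-p[:2]))<r]
E
python3 - <<'E'
import cv2
from h import *
a=cv2.imread('pics/side0.png')[215:305,215:405]; b=cv2.imread('pics/scene0.png')[205:335,290:460]
cv2.imwrite('pics/crop.png',np.vstack([cv2.resize(a,(560,265),interpolation=2),cv2.resize(b,(560,330),interpolation=2)]))
print(share([0.52,0.06,0.42],1.33), share([0.36,-.2,.42],.85))
E
```

```text
(array([ 1.2663, -0.9825, -0.0382]), np.float64(-0.3056)) (array([ 0.6584, -0.521 , -0.0382]), np.float64(-0.1528))
```

View pics/crop.png

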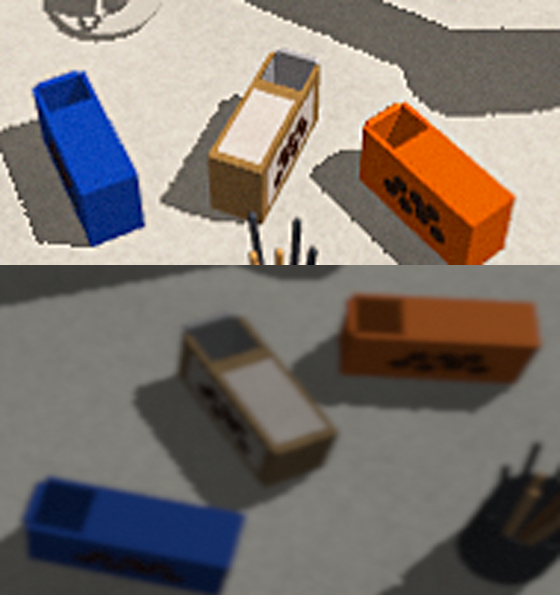

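The middle carton (side crop, (265,135)) is kraft with a grey metal spout at its far end, so the choice holds. Moving the wrist camera over it.

```bash
python3 -m jog '[[[0.15,-0.12,-0.03],-0.05,0],[[0.3,-0.24,-0.04],-0.1,0],[[0.45,-0.36,-0.04],-0.15,0],[[0.55,-0.45,-0.04],-0.2,0],[[0.66,-0.52,-0.04],-0.25,0],[[0.66,-0.52,-0.04],-0.3,0],[[0.66,-0.52,-0.04],-0.3,0]]'
python3 -c "
from h import *
print(share([0.52,0.05,0.42],1.33))"
```

```text
time: 1.78
tool_pos: [0.3613, -0.1989, 0.4209]
tool_rot: [3.141, 0.0, 1.315]
contact_force: [0.8, -0.4, -0.5]
opening: 0.0919
grip_force: 0.0
(array([0.7022, 0.2266, 0.0022]), np.float64(-0.0047))
```

```bash
python3 -m jog '[[[0.15,0.05,0],0,1],[[0.3,0.1,0],0,1],[[0.45,0.15,0],0,1],[[0.6,0.2,0],0,1],[[0.7,0.227,0],0,1],[[0.7,0.227,0],0,1],[[0.7,0.227,0],0,1]]'
python3 - <<'E'
from h import *
import cv2
P=[.55,.2,0]
for c in ['wrist','side','scene']:
    im=cams.read_camera(c)
    if c=='wrist': cv2.imwrite('pics/w1.png',im[:,:,::-1])
    for n in ['carton','notch','spout_rim','spout_hinge']: print(c,n,near(n,c,P,.1))
    print(c,'bowl',near('bowl',c,[.533,-.151],.05))
print(cams.camera_model('wrist')['pose'].round(3),observe()['time'])
E
```

```text
time: 2.65
tool_pos: [0.52, 0.0461, 0.4204]
tool_rot: [-3.141, 0.001, 1.31]
contact_force: [-0.5, -0.5, -0.2]
opening: 0.0262
grip_force: 0.0
wrist carton [(array([0.554 , 0.2072, 0.0007]), 0.89)]
wrist notch [(array([0.541 , 0.1605, 0.0879]), 0.67)]
wrist spout_rim [(array([0.5338, 0.1376, 0.0805]), 0.58)]
wrist spout_hinge [(array([0.5342, 0.1428, 0.0062]), 0.62)]
wrist bowl []
side carton [(array([ 0.5531,  0.2111, -0.0029]), 0.7)]
side notch [(array([0.5432, 0.1521, 0.0778]), 0.7)]
side spout_rim [(array([0.5357, 0.1349, 0.0759]), 0.52)]
side spout_hinge [(array([ 0.5346,  0.1412, -0.0028]), 0.81), (array([0.5316, 0.1342, 0.0719]), 0.65)]
side bowl [(array([ 0.5312, -0.1549,  0.    ]), 0.58)]
scene carton [(array([ 5.554e-01,  2.126e-01, -5.000e-04]), 0.8)]
scene notch [(array([0.5427, 0.1599, 0.0804]), 0.87)]
scene spout_rim [(array([0.5329, 0.1354, 0.0712]), 0.54), (array([0.5375, 0.1366, 0.0045]), 0.49)]
scene spout_hinge [(array([0.5355, 0.1353, 0.0015]), 0.78)]
scene bowl [(array([ 0.5345, -0.1496,  0.0013]), 0.57)]
[[ 0.967 -0.244 -0.075  0.54 ]
 [-0.255 -0.924 -0.285  0.124]
 [-0.     0.294 -0.956  0.401]
 [ 0.     0.     0.     1.   ]] 3.55
```

View pics/w1.png

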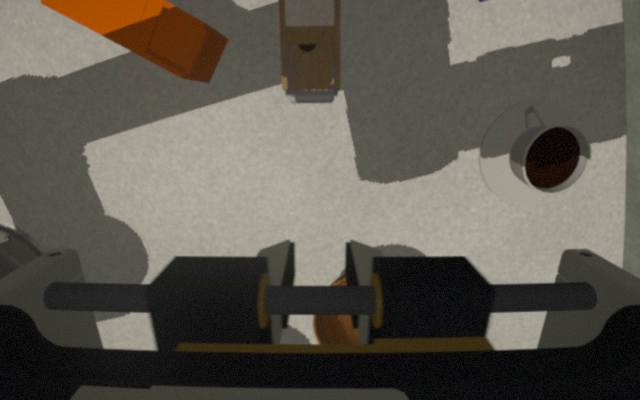

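The kraft carton shows at top centre (282–340, 0–100) with the notch at (310,65) and the rim at (311,97). The cup is at (545,155) and the orange carton at (150,30). I'll move closer for a precise top-edge measurement.

```bash
python3 -m jog '[[[0.12,0,0],0,1],[[0.15,0,0],0,1],[[0.15,0,0],0,1],[[0.15,0,0],0,1]]'
python3 - <<'E'
from h import *
import cv2
P=[.55,.2,0]
im=cams.read_camera('wrist'); m=cams.camera_model('wrist')
for n in ['carton','notch','spout_rim','spout_hinge']: print(n,near(n,'wrist',P,.1))
print(observe()['tool_pos'],observe()['tool_rot'],observe()['opening'])
# rectified top-down view of plane z=0.08, 0.25 mm/px, in frame rotated by yaw 1.31 about (0.543,.16)
c0=np.array([.543,.16]); yaw=1.31; ux=np.array([np.cos(yaw),np.sin(yaw)]); uy=np.array([-ux[1],ux[0]])
W,H=400,600
j,i=np.meshgrid(np.arange(W),np.arange(H))
a=(400-i)*.00025; b=(200-j)*.00025   # up = +x carton, left=+y
Pw=np.stack([c0[0]+a*ux[0]+b*uy[0],c0[1]+a*ux[1]+b*uy[1],0*a+.08],-1)
T=np.linalg.inv(m['pose']); q=Pw@T[:3,:3].T+T[:3,3]; x=q[...,0]/q[...,2];y=q[...,1]/q[...,2];k=1+m['k1']*(x*x+y*y);K=m['camera_matrix']
o=cv2.remap(im,(K[0,0]*x*k+K[0,2]).astype('f4'),(K[1,1]*y*k+K[1,2]).astype('f4'),cv2.INTER_LINEAR)
cv2.imwrite('pics/top.png',cv2.convertScaleAbs(o[:,:,::-1],alpha=1.6))
E
```

```text
time: 4.05
tool_pos: [0.5353, 0.1047, 0.4206]
tool_rot: [-3.141, 0.001, 1.312]
contact_force: [0.5, -0.3, -0.1]
opening: 0.0006
grip_force: 0.0
carton [(array([0.5544, 0.2094, 0.0024]), 0.79)]
notch [(array([0.5413, 0.1631, 0.0822]), 0.77)]
spout_rim [(array([0.5341, 0.1388, 0.0789]), 0.6)]
spout_hinge [(array([0.5351, 0.1395, 0.0038]), 0.93)]
[0.53539644 0.10476253 0.42079589] [3.14142879e+00 1.14667683e-04 1.31143818e+00] 0.00024050846441722598
```

View pics/top.png

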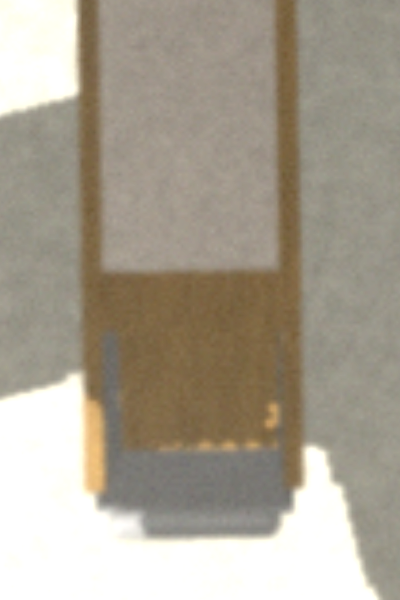

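```bash
python3 -c "
from h import *
print(share([.5397,.1551,.278],1.318))"
```

```text
(array([ 0.1244, -0.0219,  0.357 ]), np.float64(-0.0021))
```

```bash
python3 -m jog '[[[0.06,-0.01,0.1],-0.002,1],[[0.124,-0.022,0.2],-0.002,1],[[0.124,-0.022,0.3],-0.002,1],[[0.124,-0.022,0.357],-0.002,1],[[0.124,-0.022,0.357],-0.002,1],[[0.124,-0.022,0.357],-0.002,1]]' 40
python3 -c "
from h import *
import cv2
print(share([.5397,.1551,.278],1.318))
im=cams.read_camera('side');cv2.imwrite('pics/s2.png',cv2.resize(im[180:310,220:420,::-1],(800,520),interpolation=2))"
```

```text
time: 5.05
tool_pos: [0.5401, 0.1554, 0.279]
tool_rot: [3.14, -0.001, 1.318]
contact_force: [1.1, -0.6, -0.1]
opening: 0.0003
grip_force: 0.0
(array([-0.0009, -0.0008,  0.0026]), np.float64(0.0001))
```

View pics/s2.png

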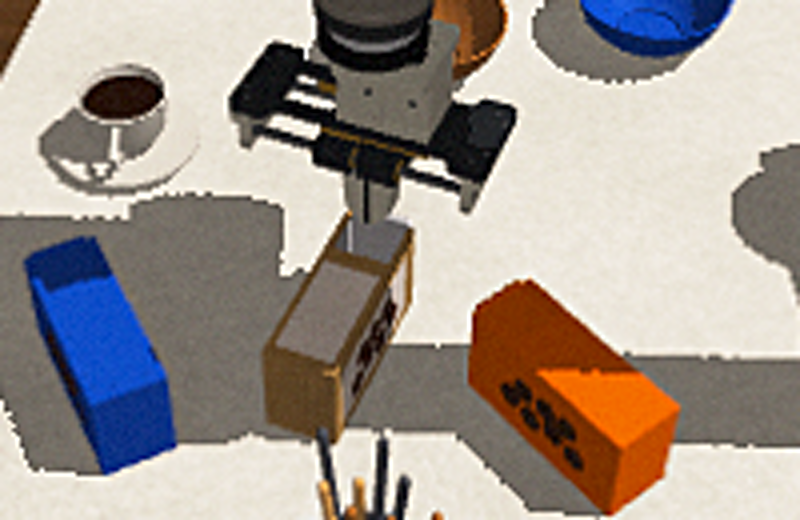

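```bash
python3 -m jog '[[[0,0,0.06],0,1],[[0,0,0.1],0,1],[[0,0,0.1],0,1]]'
```

```text
time: 5.48
tool_pos: [0.5394, 0.1554, 0.2373]
tool_rot: [-3.14, 0.001, 1.318]
contact_force: [0.7, 0.7, 0.0]
opening: 0.0007
grip_force: 0.0
```

```bash
python3 -m jog '[[[-0.014,0,0],0,1],[[-0.035,0,0.001],0,1],[[-0.0565,0,0.006],0,1],[[-0.077,0,0.014],0,1],[[-0.0955,0,0.025],0,1],[[-0.112,0,0.039],0,1],[[-0.127,0,0.055],0,1],[[-0.139,0,0.074],0,1],[[-0.149,0,0.0925],0,1],[[-0.153,0,0.099],0,1],[[-0.153,0,0.099],0,1]]'
python3 - <<'E'
from h import *
import cv2
P=[.55,.2,0]
for c in ['side','scene']:
    im=cams.read_camera(c)
    if c=='side': cv2.imwrite('pics/s3.png',cv2.resize(im[180:310,220:420,::-1],(800,520),interpolation=2))
    for n in ['carton','notch','spout_rim','spout_hinge']: print(c,n,near(n,c,P,.14))
E
```

```text
time: 6.85
tool_pos: [0.5243, 0.0964, 0.1982]
tool_rot: [-3.141, -0.0, 1.319]
contact_force: [0.5, 1.9, 1.9]
opening: 0.0003
grip_force: 1.3
side carton [(array([0.5537, 0.211 , 0.0037]), 0.6)]
side notch [(array([0.428 , 0.2144, 0.0783]), 0.97), (array([0.5405, 0.1451, 0.0789]), 0.88)]
side spout_rim [(array([0.4398, 0.2033, 0.0751]), 0.65), (array([0.5184, 0.0701, 0.0228]), 0.42)]
side spout_hinge [(array([0.5326, 0.1361, 0.0029]), 0.62), (array([0.4375, 0.2002, 0.003 ]), 0.62)]
scene carton [(array([0.5561, 0.2078, 0.0059]), 0.88)]
scene notch [(array([0.5431, 0.1514, 0.0806]), 0.78), (array([0.4264, 0.2186, 0.0769]), 0.62)]
scene spout_rim [(array([0.5142, 0.0705, 0.0211]), 0.73), (array([0.4388, 0.2022, 0.078 ]), 0.56)]
scene spout_hinge [(array([0.5381, 0.1365, 0.0054]), 0.71), (array([0.4417, 0.2001, 0.0045]), 0.57)]
```

View pics/s3.png

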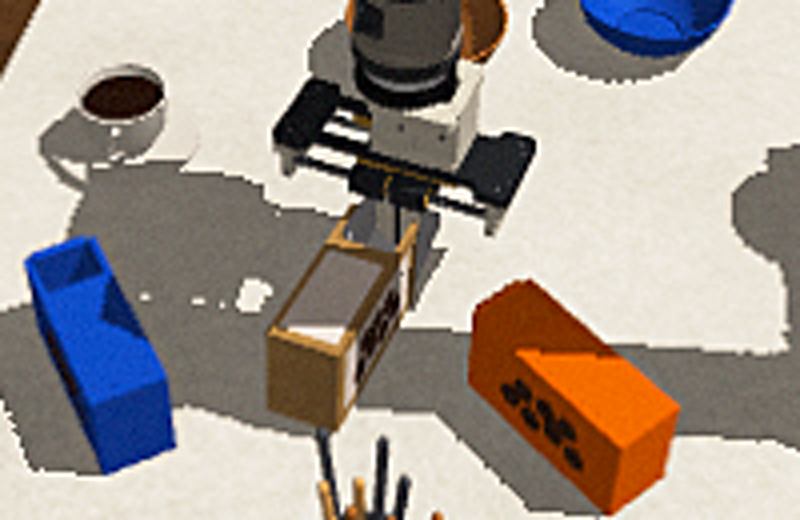

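The picture shows the spout swung out at (395,235), beyond the carton's end, and the carton in place. I retract straight up, open, and measure again.

```bash
python3 -m jog '[[[0.005,0,-0.02],0,1],[[0.005,0,-0.08],0,1],[[0.005,0,-0.2],0,1],[[0.005,0,-0.3],0,1],[[0.005,0,-0.3],0,0],[[0.005,0,-0.3],0,0]]'
python3 - <<'E'
from h import *
import cv2
P=[.55,.2,0]
im=cams.read_camera('wrist'); m=cams.camera_model('wrist')
for c in ['wrist','side','scene']:
    if c!='wrist': cams.read_camera(c)
    for n in ['carton','spout_rim','spout_hinge']: print(c,n,near(n,c,P,.14))
print(observe()['tool_pos'],observe()['opening'])
c0=np.array([.554,.21]); yaw=1.318; ux=np.array([np.cos(yaw),np.sin(yaw)]); uy=np.array([-ux[1],ux[0]])
W,H=480,600
j,i=np.meshgrid(np.arange(W),np.arange(H))
a=(300-i)*.0005; b=(240-j)*.0004
Pw=np.stack([c0[0]+a*ux[0]+b*uy[0],c0[1]+a*ux[1]+b*uy[1],0*a+.08],-1)
T=np.linalg.inv(m['pose']); q=Pw@T[:3,:3].T+T[:3,3]; x=q[...,0]/q[...,2];y=q[...,1]/q[...,2];k=1+m['k1']*(x*x+y*y);K=m['camera_matrix']
o=cv2.remap(im,(K[0,0]*x*k+K[0,2]).astype('f4'),(K[1,1]*y*k+K[1,2]).astype('f4'),cv2.INTER_LINEAR)
cv2.imwrite('pics/top2.png',cv2.convertScaleAbs(o[:,:,::-1],alpha=1.6))
E
```

```text
time: 8.1
tool_pos: [0.5244, 0.0981, 0.3179]
tool_rot: [-3.141, 0.001, 1.319]
contact_force: [-0.3, -0.1, -0.1]
opening: 0.0159
grip_force: 0.0
wrist carton [(array([0.5564, 0.2066, 0.0046]), 0.56), (array([0.5324, 0.1461, 0.0157]), 0.44)]
wrist spout_rim [(array([0.5191, 0.0731, 0.0357]), 0.8), (array([0.4397, 0.2013, 0.0766]), 0.68)]
wrist spout_hinge [(array([ 0.4383,  0.202 , -0.0009]), 0.95), (array([0.533 , 0.1377, 0.0078]), 0.94)]
side carton [(array([ 0.5508,  0.2106, -0.0021]), 0.94)]
side spout_rim [(array([0.5197, 0.0726, 0.0274]), 0.65), (array([0.4373, 0.2044, 0.0761]), 0.47)]
side spout_hinge [(array([0.5325, 0.1372, 0.0021]), 0.91), (array([0.4372, 0.2031, 0.0033]), 0.56)]
scene carton [(array([0.5568, 0.2108, 0.0019]), 0.77)]
scene spout_rim [(array([0.515 , 0.0751, 0.0264]), 0.75), (array([0.4405, 0.2034, 0.0783]), 0.7)]
scene spout_hinge [(array([0.5374, 0.135 , 0.0036]), 0.85), (array([0.4403, 0.1974, 0.0035]), 0.6)]
[0.524867   0.09820937 0.31820912] 0.06329846334965318
```

View pics/top2.png

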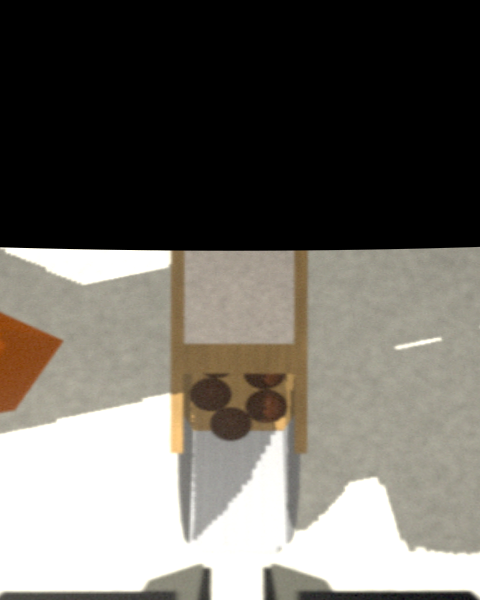

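Spout fully out (chute (185–295, 375–545)), chocolates visible at (210–270, 375–440), carton still straight. Going to the back-end grasp.

```bash
python3 -c "
from h import *
print(share([.5678,.2623,.318],1.318),share([.5678,.2623,.209],1.318))"
```

```text
(array([0.424 , 0.0016, 0.0005]), np.float64(0.0002)) (array([0.4241, 0.0016, 0.273 ]), np.float64(0.0002))
```

```bash
python3 -m jog '[[[0.14,0,0],0,0],[[0.28,0.001,0],0,0],[[0.424,0.0016,0],0,0],[[0.424,0.0016,0],0,0],[[0.424,0.0016,0.1],0,0],[[0.424,0.0016,0.2],0,0],[[0.424,0.0016,0.273],0,0],[[0.424,0.0016,0.273],0,0],[[0.424,0.0016,0.273],0,0]]'
python3 -m jog '[[[0,0,0],0,1],[[0,0,0],0,1],[[0,0,0],0,1],[[0,0,0],0,1],[[0,0,0],0,1],[[0,0,0],0,1]]' 55
```

```text
time: 9.82
tool_pos: [0.5683, 0.2619, 0.2104]
tool_rot: [3.14, -0.001, 1.318]
contact_force: [-0.5, 0.8, -0.0]
opening: 0.0917
grip_force: 0.0
time: 10.58
tool_pos: [0.5678, 0.2623, 0.2092]
tool_rot: [3.141, 0.0, 1.319]
contact_force: [0.5, 0.3, 1.4]
opening: 0.0549
grip_force: 55.0
```

```bash
python3 -m jog '[[[0,0,-0.01],0,1],[[0,0,-0.025],0,1],[[0,0,-0.05],0,1],[[0,0,-0.05],0,1],[[0,0,-0.05],0,1]]'
cat > tilt.py <<'E'
from h import *
s=observe(); g=s['tool_pos']-[0,0,.159]; yaw=s['tool_rot'][2]
f=-np.array([np.cos(yaw),np.sin(yaw)]); B=np.array([.533,-.152])
# grip at carton (55,50): hinge (129,-47), rim (197,-21) in (fwd,up); also carton origin (55,-50)
out=[]
for c in ['side','scene']:
    cams.read_camera(c)
    for n,v in [('spout_hinge',(129,-47)),('spout_rim',(197,-21)),('carton',(55,-50))]:
        L=np.hypot(*v)/1000
        for d in models.pinpoint(n,c):
            p=np.array(d['position'])-g; a,u=p[:2]@f,p[2]; lat=p[0]*f[1]-p[1]*f[0]
            if abs(np.hypot(a,u)-L)<.025 and abs(lat)<.025:
                th=np.arctan2(v[1],v[0])-np.arctan2(u,a); th=(th+np.pi)%(2*np.pi)-np.pi
                out.append(th); print(c,n,'tilt %.2f'%th,np.array(d['position']).round(3),round(d['confidence'],2))
if out:
    t=np.median(out); a,b=.197,-.021; ff=a*np.cos(t)+b*np.sin(t); uu=-a*np.sin(t)+b*np.cos(t)
    tip=np.r_[g[:2]+f*ff,g[2]+uu]; print('median',t.round(2),'tip',tip.round(3),'dist bowl',np.hypot(*(tip[:2]-B)).round(3),'t',s['time'],'Fz',s['contact_force'].round(1),s['torque'].round(2))
E
python3 tilt.py
```

```text
time: 11.2
tool_pos: [0.5677, 0.2623, 0.2292]
tool_rot: [3.141, 0.0, 1.319]
contact_force: [-0.7, -0.5, -2.0]
opening: 0.0548
grip_force: 55.0
side spout_rim tilt 0.01 [0.517 0.075 0.048] 0.49
side carton tilt 0.01 [0.554 0.208 0.018] 0.84
scene spout_hinge tilt -0.01 [0.535 0.134 0.023] 0.59
scene spout_rim tilt 0.02 [0.517 0.074 0.046] 0.8
scene carton tilt -0.01 [0.557 0.208 0.021] 0.59
median 0.01 tip [0.519 0.072 0.047] dist bowl 0.224 t 11.2 Fz [-0.7 -0.5 -2. ] [ 0.18 -0.13  0.02]
```

```bash
python3 -m jog '[[[0,0,-0.05],0,1],[[0,0,-0.12],0,1],[[0,0,-0.2],0,1],[[0,0,-0.28],0,1],[[-0.03,0.01,-0.35],0,1],[[-0.09,0.03,-0.4],0,1],[[-0.16,0.05,-0.425],0,1],[[-0.23,0.07,-0.425],0,1],[[-0.3,0.09,-0.425],0,1]]'
python3 -c "
from h import *
print(share([.573,.003,.399],1.319))"
```

```text
time: 12.72
tool_pos: [0.5725, 0.1362, 0.3993]
tool_rot: [3.141, 0.0, 1.319]
contact_force: [-0.3, -0.6, -2.7]
opening: 0.0551
grip_force: 55.0
(array([-0.3221,  0.0842,  0.0007]), np.float64(-0.0001))
```

```bash
python3 -m jog '[[[-0.05,0.012,0],0,1],[[-0.11,0.03,0],0,1],[[-0.18,0.045,0],0,1],[[-0.245,0.063,0],0,1],[[-0.295,0.077,0],0,1],[[-0.322,0.084,0],0,1],[[-0.322,0.084,0],0,1],[[-0.322,0.084,0],0,1]]'
python3 tilt.py
```

```text
time: 13.72
tool_pos: [0.5731, 0.0047, 0.3991]
tool_rot: [-3.141, -0.0, 1.319]
contact_force: [0.1, 0.0, -0.9]
opening: 0.0548
grip_force: 55.0
side spout_hinge tilt 0.01 [ 0.539 -0.121  0.191] 0.8
side carton tilt 0.05 [ 0.561 -0.048  0.186] 0.56
scene spout_hinge tilt -0.03 [ 0.538 -0.124  0.195] 0.6
scene spout_rim tilt 0.01 [ 0.522 -0.183  0.217] 0.58
scene carton tilt -0.02 [ 0.562 -0.049  0.192] 0.81
median 0.01 tip [ 0.524 -0.186  0.217] dist bowl 0.035 t 13.725 Fz [ 0.1  0.  -0.9] [ 0.14 -0.16 -0.02]
```

```bash
python3 -m jog '[[[0,0,0],0,1],[[0,0,0],0,1]]' 35 | grep grip; python3 tilt.py | grep med;  python3 -m jog '[[[0,0,0],0,1],[[0,0,0],0,1]]' 25 | grep grip; python3 tilt.py|grep med
```

```text
grip_force: 35.0
median 0.01 tip [ 0.524 -0.187  0.218] dist bowl 0.036 t 14.375 Fz [ 0.3  0.4 -2.6] [ 0.15 -0.12  0.03]
grip_force: 25.0
median 0.02 tip [ 0.524 -0.186  0.215] dist bowl 0.035 t 15.025 Fz [-0.6 -0.7 -2.6] [ 0.11 -0.11  0.02]
```

```bash
python3 -m jog '[[[0,0,0],0,1],[[0,0,0],0,1]]' 20 | grep grip; python3 tilt.py | grep med;  python3 -m jog '[[[0,0,0],0,1],[[0,0,0],0,1]]' 16 | grep grip; python3 tilt.py|grep med
```

```text
grip_force: 20.0
median 0.0 tip [ 0.524 -0.187  0.219] dist bowl 0.036 t 15.675 Fz [-0.2  0.1 -1.5] [ 0.1  -0.16 -0.03]
grip_force: 16.0
median 0.0 tip [ 0.524 -0.187  0.218] dist bowl 0.036 t 16.325 Fz [-0.3  0.5 -2.7] [ 0.2  -0.09  0.02]
```

```bash
python3 -m jog '[[[0,0,0],0,1],[[0,0,0],0,1]]' 13 | grep grip; python3 tilt.py | grep med;  python3 -m jog '[[[0,0,0],0,1],[[0,0,0],0,1]]' 11 | grep grip; python3 tilt.py|grep med
```

```text
grip_force: 13.0
median 0.0 tip [ 0.524 -0.187  0.218] dist bowl 0.036 t 16.975 Fz [-0.  -1.1 -1.9] [ 0.14 -0.09 -0.08]
grip_force: 11.0
median 0.0 tip [ 0.524 -0.187  0.218] dist bowl 0.036 t 17.625 Fz [-0.4  0.5 -2.1] [ 0.18 -0.14 -0.01]
```

```bash
python3 -m jog '[[[0,0,0],0,1],[[0,0,0],0,1]]' 9.5 | grep grip; python3 tilt.py | grep med;  python3 -m jog '[[[0,0,0],0,1],[[0,0,0],0,1]]' 8.3 | grep grip; python3 tilt.py|grep med
```

```text
grip_force: 9.5
median 0.02 tip [ 0.524 -0.186  0.216] dist bowl 0.036 t 18.275 Fz [ 0.4 -0.4 -2.8] [ 0.11 -0.11 -0.02]
grip_force: 8.3
median 0.23 tip [ 0.526 -0.177  0.175] dist bowl 0.026 t 18.925 Fz [ 0.3 -0.5 -3. ] [ 0.16 -0.14 -0.01]
```

```bash
python3 -m jog '[[[0,0,0],0,1]]' 7.3 | grep grip; python3 tilt.py
```

```text
grip_force: 7.3
side spout_hinge tilt 0.27 [ 0.544 -0.103  0.162] 0.7
side carton tilt 0.28 [ 0.561 -0.034  0.175] 0.96
scene spout_rim tilt 0.28 [ 0.524 -0.173  0.166] 0.6
scene carton tilt 0.29 [ 0.566 -0.033  0.178] 0.79
median 0.28 tip [ 0.527 -0.174  0.165] dist bowl 0.022 t 19.45 Fz [ 0.6  0.1 -2.1] [ 0.1  -0.11 -0.04]
```

```bash
python3 -m jog '[[[0,0,0.025],0,1],[[0,0,0.05],0,1]]' 7.3 | grep grip; python3 tilt.py|grep med;  python3 -m jog '[[[0,0,0],0,1]]' 6.4 | grep grip; python3 tilt.py|grep med
```

```text
grip_force: 7.3
median 0.36 tip [ 0.529 -0.168  0.13 ] dist bowl 0.016 t 20.1 Fz [ 0.8 -0.4 -2.1] [ 0.12 -0.14  0.01]
grip_force: 6.4
median 0.55 tip [ 0.534 -0.148  0.099] dist bowl 0.004 t 20.625 Fz [ 0.4  0.1 -2.8] [ 0.13 -0.09 -0.04]
```

```bash
cat > ch.py <<'E'
from h import *
for c in ['side','scene']:
    im=cams.read_camera(c)
    for d in models.pinpoint('choc0_center',c)[:8]:
        p=np.array(d['position']); print(c,p.round(3),round(d['confidence'],2),'rb',np.hypot(p[0]-.533,p[1]+.152).round(3))
E
python3 ch.py;python3 tilt.py|grep med
```

```text
median 0.82 tip [ 0.543 -0.111  0.062] dist bowl 0.042 t 21.225 Fz [ 0.2  0.2 -0.7] [ 0.01 -0.18 -0.01]
```

```bash
python3 -m jog '[[[0,0,-0.03],0,1],[[-0.04,0,-0.05],0,1],[[-0.06,0,-0.05],0,1]]' 20 | grep grip; python3 tilt.py
python3 - <<'E'
from h import *
import cv2
a=cams.read_camera('side')[120:270,250:450,::-1]; 
print([ (np.array(d['position']).round(3),round(d['confidence'],2)) for d in models.find_in('choc0_center','side')][:7])
b=cams.read_camera('scene')[90:240,220:420,::-1]
cv2.imwrite('pics/p.png',cv2.resize(np.hstack([a,cv2.convertScaleAbs(b,alpha=1.8)]),(800,300),interpolation=2))
E
```

```text
grip_force: 20.0
side spout_hinge tilt 0.81 [ 0.553 -0.074  0.115] 0.59
side spout_rim tilt 0.81 [ 0.538 -0.136  0.086] 0.52
side carton tilt 0.88 [ 0.566 -0.016  0.163] 0.93
scene spout_hinge tilt 0.81 [ 0.554 -0.074  0.116] 0.67
scene spout_rim tilt 0.82 [ 0.535 -0.134  0.083] 0.46
scene carton tilt 0.86 [ 0.568 -0.019  0.164] 0.58
median 0.82 tip [ 0.537 -0.136  0.083] dist bowl 0.016 t 22.0 Fz [-0.  -0.2 -2.1] [-0.03 -0.12  0.06]
[(array([ 0.558, -0.001,  0.224]), 0.69), (array([0.772, 0.018, 0.02 ]), 0.56)]
```

View pics/p.png

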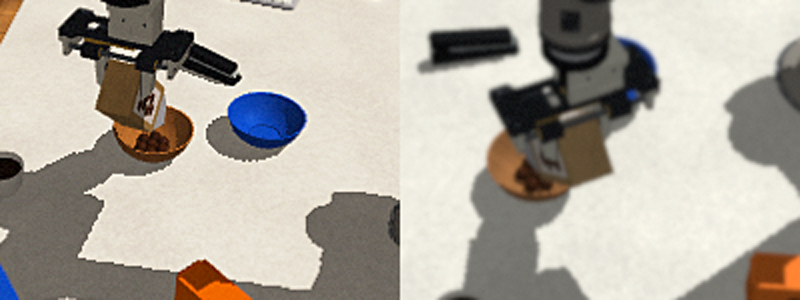

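Chocolates lie in the bowl at (153,142) in the left half, and none are visible on the desk. I'll tilt further to make sure it is empty.

```bash
python3 -m jog '[[[-0.04,0,-0.03],0,1],[[-0.06,0,-0.04],0,1],[[-0.06,0,-0.04],0,1]]' 5.5 | grep grip; python3 tilt.py|grep med; python3 -m jog '[[[0,0,0],0,1],[[0,0,0],0,1],[[0,0,0],0,1]]' 5 | grep grip; python3 tilt.py|grep med
```

```text
grip_force: 5.5
median 0.84 tip [ 0.532 -0.156  0.096] dist bowl 0.004 t 22.925 Fz [-1.   0.2 -1.6] [ 0.05 -0.09  0.04]
grip_force: 5.0
median 0.84 tip [ 0.532 -0.154  0.095] dist bowl 0.002 t 23.7 Fz [-0.6  0.  -1.3] [ 0.02 -0.05  0.  ]
```

```bash
python3 -m jog '[[[0,0,0],0,1],[[0,0,0],0,1],[[0,0,0],0,1]]' 4 | grep grip; python3 tilt.py|grep med; python3 -m jog '[[[0,0,0],0,1],[[0,0,0],0,1]]' 3.4 | grep grip; python3 tilt.py|grep med
```

```text
grip_force: 4.0
median 0.83 tip [ 0.532 -0.156  0.096] dist bowl 0.004 t 24.475 Fz [ 0.1 -0.3 -0.8] [-0.01 -0.12  0.04]
grip_force: 3.4
median 0.84 tip [ 0.532 -0.154  0.095] dist bowl 0.002 t 25.125 Fz [-0.1 -0.2 -1.7] [ 0.03 -0.08 -0.03]
```

```bash
python3 -m jog '[[[0.03,0,0],0,1],[[-0.02,0,0],0,1],[[0.03,0,0],0,1],[[-0.02,0,0],0,1],[[0.02,0,0],0,1],[[0,0,0],0,1],[[0,0,0],0,1],[[0,0,0],0,1]]' 20 | grep -E 'grip|force'
python3 - <<'E'
from h import *
import cv2
cs=[]
for c,(r,q),al in [('side',(165,285),1),('scene',(130,240),2)]:
    a=cams.read_camera(c)[r:r+75,q:q+100,::-1]; cs.append(cv2.convertScaleAbs(a,alpha=al))
cv2.imwrite('pics/q.png',cv2.resize(np.hstack(cs),(800,300),interpolation=2))
E
```

```text
contact_force: [0.7, -0.7, -1.7]
grip_force: 20.0
```

View pics/q.png

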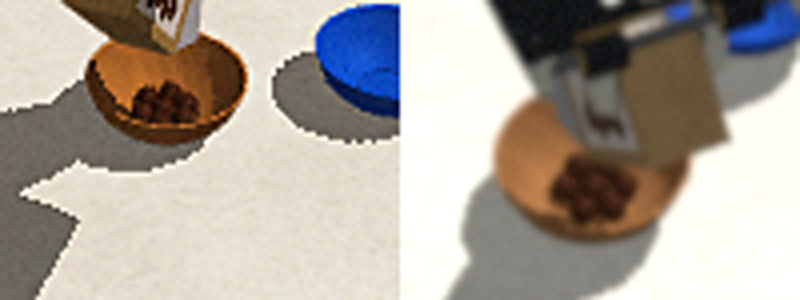

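The bowl holds a tight cluster at (165,100) left and (595,190) right, which looks like seven. Now back to free desk with the carton still held.

```bash
python3 -m jog '[[[0,0,-0.07],0,1],[[0,0,-0.14],0,1],[[0.06,0,-0.17],0,1],[[0.15,0,-0.17],0,1],[[0.24,0,-0.17],0,1],[[0.33,0,-0.17],0,1],[[0.38,0,-0.17],0,1],[[0.4,0,-0.17],0,1],[[0.4,0,-0.17],0,1]]' 20 ; python3 tilt.py|grep med; python3 ch.py; python3 -c "
from h import *
print(share([.543,.165,.335],1.319))"
```

```text
time: 27.75
tool_pos: [0.6011, 0.1122, 0.483]
tool_rot: [-3.141, 0.001, 1.319]
contact_force: [0.4, -1.0, -1.1]
opening: 0.0547
grip_force: 20.0
median 0.83 tip [ 0.572 -0.001  0.164] dist bowl 0.156 t 27.75 Fz [ 0.4 -1.  -1.1] [ 0.02 -0.12 -0.02]
side [ 0.514 -0.161  0.018] 0.5 rb 0.021
side [ 0.573 -0.004  0.167] 0.18 rb 0.153
scene [ 0.539 -0.153  0.014] 0.73 rb 0.006
scene [ 0.515 -0.159  0.012] 0.52 rb 0.019
(array([ 0.0913, -0.1734,  0.3703]), np.float64(-0.0002))
```

```bash
python3 -m jog '[[[0.03,-0.06,0.05],0,1],[[0.06,-0.12,0.12],0,1],[[0.09,-0.173,0.2],0,1],[[0.09,-0.173,0.28],0,1],[[0.09,-0.173,0.34],0,1],[[0.09,-0.173,0.37],0,1],[[0.09,-0.173,0.37],0,1]]' 20 | grep pos; python3 tilt.py|grep med
python3 -m jog '[[[0,0,0.025],0,1],[[0.02,0,0.05],0,1],[[0.05,0,0.075],0,1],[[0.08,0,0.1],0,1],[[0.08,0,0.1],0,1]]' 6; python3 tilt.py
```

```text
tool_pos: [0.5431, 0.1645, 0.3347]
median 0.84 tip [0.514 0.053 0.015] dist bowl 0.205 t 29.225 Fz [ 0.3  0.6 -0.7] [ 0.02 -0.06  0.04]
time: 30.25
tool_pos: [0.5509, 0.1968, 0.2937]
tool_rot: [-3.14, 0.001, 1.32]
contact_force: [-0.4, 0.3, -1.4]
opening: 0.0547
grip_force: 6.0
side spout_hinge tilt 0.68 [0.532 0.127 0.015] 0.67
side spout_rim tilt 0.62 [0.515 0.056 0.006] 0.4
side carton tilt 0.71 [0.547 0.187 0.054] 0.98
scene carton tilt 0.70 [0.552 0.186 0.062] 0.98
median 0.69 tip [ 0.516  0.062 -0.007] dist bowl 0.215 t 30.25 Fz [-0.4  0.3 -1.4] [ 0.04 -0.14  0.05]
```

```bash
python3 -m jog '[[[0.03,0,0.03],0,1],[[0.06,0,0.06],0,1],[[0.09,0,0.09],0,1],[[0.115,0,0.12],0,1],[[0.135,0,0.145],0,1],[[0.15,0,0.17],0,1],[[0.165,0,0.185],0,1],[[0.165,0,0.185],0,1]]' 6; python3 tilt.py
```

```text
time: 31.65
tool_pos: [0.5673, 0.2595, 0.2202]
tool_rot: [-3.14, 0.001, 1.319]
contact_force: [-0.3, -0.0, -1.7]
opening: 0.0547
grip_force: 6.0
side spout_hinge tilt 0.10 [0.535 0.137 0.   ] 0.97
side spout_rim tilt 0.03 [0.518 0.079 0.036] 0.59
side carton tilt 0.11 [0.555 0.212 0.006] 0.61
scene spout_hinge tilt 0.07 [0.537 0.136 0.005] 0.72
scene spout_rim tilt 0.03 [0.516 0.079 0.036] 0.57
scene carton tilt 0.06 [0.555 0.209 0.008] 0.8
median 0.06 tip [0.519 0.07  0.027] dist bowl 0.223 t 31.65 Fz [-0.3 -0.  -1.7] [ 0.11 -0.1  -0.03]
```

```bash
python3 -m jog '[[[0.003,0,0.015],0,1],[[0.005,0,0.03],0,1],[[0.005,0,0.03],0,1],[[0.005,0,0.03],0,1]]' 5; python3 tilt.py|grep -E "carton|med"; python3 -m jog '[[[0,0,0],0,0.2],[[0,0,0],0,0],[[0,0,0],0,0],[[0,0,0],0,0],[[0,0,-0.1],0,0],[[0,0,-0.25],0,0],[[0,0,-0.4],0,0],[[0,0,-0.4],0,0],[[0,0,-0.4],0,0]]'
python3 - <<'E'
from h import *
for c in ['side','scene']:
    cams.read_camera(c)
    for n in ['carton','spout_hinge','notch','bowl','cup','stapler','pencil_pot','choc0_center']:
        print(c,n,[(np.array(d['position']).round(3).tolist(),round(d['confidence'],2)) for d in models.pinpoint(n,c)][:7])
E
```

```text
time: 32.55
tool_pos: [0.5679, 0.2614, 0.2087]
tool_rot: [-3.141, 0.0, 1.319]
contact_force: [-0.5, 0.1, -0.4]
opening: 0.0551
grip_force: 5.0
scene carton tilt -0.00 [0.556 0.209 0.001] 0.87
median -0.03 tip [0.519 0.07  0.035] dist bowl 0.223 t 32.55 Fz [-0.5  0.1 -0.4] [ 0.07 -0.15  0.02]
time: 34.08
tool_pos: [0.5677, 0.2613, 0.3687]
tool_rot: [-3.141, 0.0, 1.319]
contact_force: [-0.4, 0.3, -0.7]
opening: 0.0916
grip_force: 0.0
side carton [([0.382, 0.252, 0.002], 0.95), ([0.552, 0.21, -0.002], 0.61), ([0.725, 0.268, -0.002], 0.56)]
side spout_hinge [([0.536, 0.138, 0.003], 0.7), ([0.768, 0.204, 0.005], 0.61), ([0.44, 0.201, 0.001], 0.57), ([0.519, 0.08, 0.043], 0.48), ([0.537, -0.149, 0.017], 0.17)]
side notch [([0.427, 0.22, 0.078], 0.96), ([0.541, 0.153, 0.078], 0.89), ([0.762, 0.22, 0.08], 0.82), ([0.532, 0.138, 0.001], 0.25)]
side bowl [([0.327, -0.224, -0.001], 0.9), ([0.535, -0.152, 0.003], 0.89)]
side cup [([0.776, 0.002, -0.004], 0.94), ([0.552, -0.161, 0.015], 0.63), ([0.45, -0.434, -0.004], 0.23)]
side stapler [([0.451, -0.434, -0.003], 0.91)]
side pencil_pot [([0.503, 0.449, 0.0], 0.56), ([0.543, 0.151, 0.08], 0.34)]
side choc0_center [([0.537, -0.149, 0.016], 0.53), ([0.515, -0.158, 0.018], 0.51)]
scene carton [([0.384, 0.25, 0.002], 0.91), ([0.724, 0.262, -0.002], 0.59), ([0.555, 0.208, -0.001], 0.58)]
scene spout_hinge [([0.536, 0.134, 0.001], 0.73), ([0.441, 0.199, 0.004], 0.72), ([0.769, 0.209, 0.008], 0.7)]
scene notch [([0.751, 0.223, 0.076], 0.76), ([0.43, 0.217, 0.078], 0.66)]
scene bowl [([0.328, -0.225, 0.003], 0.76), ([0.534, -0.154, 0.002], 0.56), ([0.558, 0.21, 0.001], 0.54)]
scene cup [([0.781, 0.007, -0.003], 0.67)]
scene stapler [([0.451, -0.438, 0.002], 0.63), ([0.515, -0.159, 0.012], 0.39)]
scene pencil_pot [([0.501, 0.445, -0.0], 0.78)]
scene choc0_center [([0.516, -0.159, 0.012], 0.43), ([0.535, -0.128, 0.016], 0.43)]
```

Everything is set down. Before handing in, I count the chocolates in the bowl with the wrist camera.

```bash
python3 -m jog '[[[-0.13,0.02,-0.08],0,0],[[-0.26,0.04,-0.15],0,0],[[-0.39,0.06,-0.15],0,0],[[-0.52,0.08,-0.15],0,0],[[-0.65,0.1,-0.15],0,0],[[-0.78,0.12,-0.15],0,0],[[-0.91,0.14,-0.15],0,0],[[-1,0.155,-0.15],0,0],[[-1,0.155,-0.15],0,0],[[-1,0.155,-0.15],0,0]]' | grep -E 'time|pos'
python3 -m jog '[[[-0.13,0,0],0,0],[[-0.26,0.01,0],0,0],[[-0.26,0.01,0],0,0]]' | grep pos
python3 - <<'E'
from h import *
import cv2
im=cams.read_camera('wrist'); cv2.imwrite('pics/b.png',im[:,:,::-1])
print([(np.array(d['position']).round(3).tolist(),round(d['confidence'],2)) for d in models.pinpoint('choc0_center','wrist')])
m=cams.camera_model('wrist')
j,i=np.meshgrid(np.arange(400),np.arange(400))
Pw=np.stack([.533+(j-200)*.0004,-.152+(200-i)*.0004,0*j+.016],-1)
T=np.linalg.inv(m['pose']); q=Pw@T[:3,:3].T+T[:3,3]; x=q[...,0]/q[...,2];y=q[...,1]/q[...,2];k=1+m['k1']*(x*x+y*y);K=m['camera_matrix']
o=cv2.remap(im,(K[0,0]*x*k+K[0,2]).astype('f4'),(K[1,1]*y*k+K[1,2]).astype('f4'),cv2.INTER_LINEAR)
g=cv2.cvtColor(o,cv2.COLOR_RGB2GRAY); hh=cv2.cvtColor(o,cv2.COLOR_RGB2HSV)
r=o[...,0]; print('dark area, px of', np.pi*27.5**2, [(t,int(((r<t)&(np.hypot(j-200,i-200)<150)).sum())) for t in (50,70,90,110,130)])
sub=r[100:300:10,100:300:10]; print('\n'.join(' '.join('%3d'%v for v in w) for w in sub))
E
```

```text
time: 36.22
tool_pos: [0.5282, -0.141, 0.4291]
tool_pos: [0.5059, -0.2446, 0.4289]
[([0.514, -0.164, 0.018], 0.67)]
dark area, px of 2375.8294442772813 [(50, 3837), (70, 19602), (90, 28846), (110, 45960), (130, 63419)]
 78  90  95 100 100 107 108 106 115 120 109 106 118 125 122 126 123 121 120 119
 85  94  95 103 104 111 108 111 120  87  57  54  53  87 117 124 123 126 124 126
 85  97  98 102 109 109 107 100  93  60  62  58  46  44  67 111 124 125 131 126
 92  95 102 105 106  84  59 105  90  63  69  60  51  43  65  73 104 118 129 130
 86  96 100 107  69  60  58  47  45  57  59  57  48  39  57  56  53  45  85 132
 97 100 104  97  62  66  62  50  42  55  50  50  43  54  65  61  59  49  48  93
 96 100 106  91  59  65  58  47  40  68  63  73 112  68  63  67  58  50  46  86
 94 102 105  89  63  58  54  47  45  59  56  52  45  50  55  57  52  44  56 106
 93 103 104 104 121  74  53  73  86  61  64  60  49  40  56  51  48  56  87 144
 96 101 109 106  99  58  50  46  65  60  67  61  54  41  68  70 128 132 137 140
 95 100 108  85  60  61  58  50  44  56  59  56  46  42  56  53  63  86 125 139
 95 101 109  74  63  70  60  49  43  67  51  48  57  56  58  58  50  46  72 127
 98 101 107  92  63  63  57  46  44  67  64  92  87  60  68  64  55  45  68 128
 90 101 105 106  66  56  51  44  51  55  55  48  60  58  65  66  53  42  68 125
 91  99 105 103 104 101 111 108  61  61  60  53  45  55  58  54  45  50 113 130
 83  98 104 101 109 111 105 108  62  67  65  52  40  73  64  79 107 127 135 131
 83  96 101 102 108 117 107 100  61  61  57  50  49  73 120 128 137 138 135 126
 78  91  98  99 105 112 107 116  97  62  55  62  84 121 131 126 135 136 134 127
 74  85  95  98 104 113 102 113 117 120 114 118 124 120 130 123 133 131 130 127
 75  82  96  95 100 105 103 113 113 119 115 117 121 119 126 118 129 128 128 127
```

The map shows all seven: a centre one and a ring of six.

```bash
python3 -c "
from cell import robot
print(robot.hand_in())"
```

```text
the job is handed in; nothing more can be done
None
```

The job is handed in at about 36 s of the 64 s allowed; the hand-in returned no verdict. By the last camera checks, all seven chocolates are in the wooden bowl, the empty carton is back flat on the desk, and the cup, stapler and pencil pot read where they started.

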